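# Open the push-latch bench cupboard

### The arm

A 7-joint arm with a two-finger parallel gripper is mounted at the origin on a cart in front of the work surface, level with it; the furniture and walls round the work are solid. World frame = base frame: x ahead of the robot, y to its left, z up, the work surface at z = 0. Lengths are in m, angles in rad, forces in N, time in s.
With the tool pointing down it reaches from about 0.425 to 0.875 m from the base axis. Payload 4.7 kg.
Tool frame: the origin (TCP) lies midway between the tips of the shut fingers; the grasp point (between the pads) lies 19 mm behind it (ctrl.grip_depth is the distance from the TCP to the grasp point, in m); z points along the fingers, y is the direction in which the jaws open and shut (so a half turn about z gives the same grasp; the last joint's range is limited). The gripper opens to 87 mm and grips with 3 to 60 N. Pads are 19 mm wide; open, the fingers measure 117 mm over their backs; the gripper's body (75 mm by 190 mm) begins 51 mm behind the grasp point.
Start: joints at [1.17, 0.321, -0.07, 1.45, 0.023, 1.371, -0.057], TCP at [0.262, -0.595, 0.223] pointing down, gripper open.
Joint ranges: [-2.86, 2.86], [-0.3, 2.09], [-1.38, 1.24], [0.06, 2.45], [-1.56, 4.7], [0.09, 2.05], [-2.69, 2.69]. Speed limits (rad/s): [2.57, 2.57, 3.14, 3.14, 3.14, 3.14, 3.14].

### API

Orientations are given as a rotation vector (axis times angle).
In Python, from bench import ctrl gives the robot as it stands. The module is installed in compiled form; this text tells all that it offers.
- The arm moves only by the shell command python3 -m inch 'ROWS' [FORCE]. ROWS is JSON, a list of rows, each a list of 5 numbers: the opening, from -1 (shut) to 1 (fully open), so that 0 is half open, then the shift along the tool's x, y, z in mm, then the turn about the tool's z in rad. In form: [[fingers, tx, ty, tz, twist], ...]. A call has 1 to 5 rows; each row shifts and turns the pose as measured when the row begins, along the tool's axes as they then stand; what a row does not reach is not made up. A row lasts 1/8 s, in which the tool goes at most 62.5 mm and 10.7 degrees, less where a joint would pass 70% of its speed; a pose out of reach is approached as far as the arm can. A call is refused whole if a number of a shift passes 62.5 or a number of a turn 0.188, either way. A call with a gripper value outside its range is refused whole. The fingers move at their own pace and stop on an object; FORCE is the grip in N (left out, the last holds). Time passes only in rows, so rows that do not move let the fingers close. It gives the time, the measured TCP pose, the force and the opening at its end, in the units of the state.
- ctrl.get_state(): the state, without advancing time (a new reading comes with each control period).
- ctrl.get_image(name): name is "side" or "top" or "wrist"; returns a dict with "color" (420x560x3 uint8, red, green, blue), "range_z" (420x560 float32, m along the optical axis (not along the pixel's ray), 0 where there is no reading), "K" (3x3 intrinsics, pixels), "distortion" ([k1, k2, p1, p2, k3] as OpenCV has them; the pictures are not rectified), "R" (3x3) and "t" (3): a world point X has camera coordinates R X + t. Camera axes: x right, y down, z forward; pixel columns grow to the right and rows downward; lengths in m; the calibration is good to about 2 mm. A picture is of the moment at which its call begins.
- ctrl.close_job(): hands the job in, once; it reports no verdict.
The state is a dict: "time": time; "joint_positions": joint angles; "qd": joint speeds; "joint_torque": joint torques, N m; "position": TCP position; "tool_rot": TCP orientation; "ft_force": force on the tool from outside, world axes, zero at the start; "torque": the same for the moment, N m; "grip_width": opening from 0.0 (shut) to 1.0 (fully open).
Only numpy, scipy, OpenCV 4.12 (cv2) and the standard library are available. Lean on these libraries where they do the work, as an engineer would, in place of code of your own. Each camera call takes 0.05 s, during which the arm holds its last target. There are 200 camera calls.

### The job

Open the green-doored cupboard on the bench for the next finished cup, with fingertip pushes only: press the free side of its closed door until the push catch lets go, take the hand away so that the spring throws the door ajar by itself, then put a finger behind the door's free edge and swing it wide open, square to the cupboard. The sanding block lies in the way of the door, so slide it along the bench out of the door's swing before the door can hit it. Push lightly, and neither grip nor lift anything. Leave the cup on top, the glue bottle and the bone blank as they are.

Things in the scene. Friction and masses are not known exactly. Their poses are not given: they have to be found in the camera images.
- cupboard_top (a point): centre of the top of the fixed plywood cupboard, 200 mm above the bench; axes of the cupboard: x from its front to its back, y to its left (seen from the front), z up. The box is 160 mm deep (x) and 200 mm wide (y), its front edge at x = -80 mm. The door lies in front of it: outer face at x = -100 mm, inner face at x = -85 mm, y from -98 to +98 mm, z from 12 to 198 mm above the bench. There is no handle.
- door_hinge (a point): the door's vertical hinge axis, at the cupboard's left front corner (x = -82 mm, y = +101 mm in the cupboard's axes), 165 mm above the bench. The free edge runs round it at 199 mm.
- press_spot (a point): a good spot to press: on the door's outer face, 21 mm from the free edge and 33 mm below the door's top; moves with the door. Its axes are those of the door, x into the cupboard when shut: the way to press.
- door_edge (a point): the inner corner of the door's free edge, 33 mm below the door's top; moves with the door. The door is 15 mm thick and its axes are x from the outer to the inner face, y from the free edge to the hinge, z up.
- door (a joint): opening angle of the door, rad: about 0 shut on the catch, down to -0.023 when pressed in (4 mm at the free edge), about 0.35 when the spring has thrown it ajar (a gap of some 65 mm at the free edge), 1.57 square to the cupboard, stop at 1.75. It swings towards the robot and stays where it is left.
- catch (a joint): claw of the push catch inside, rad: 0 holds the door; pressing the free side of the door in by some 3 to 4 mm (about 6 to 9 N; the door then meets its stop) turns it past 0.22 (0.5 at the stop), which frees the door. It then stays free: the door would not catch again.
- block_mid (a point): centre of the sanding block (45 x 88 x 26 mm, cork and red paper, loose, about 60 g), 13 mm above the bench; x along the 45 mm side, y along the 88 mm side. It lies flat on the front boards of the bench, in the path of the door. The front boards end at world x = 0.51, where the back boards start with a step up of 6 mm; a low wooden box stands on them at x below 0.42, y below 0.15.
- cup: loose oval bone cup, 53 x 74 x 109 mm, standing on the cupboard's top; origin at the centre of its foot. Not to be disturbed.
- glue_bottle: loose glue bottle with an orange spout, 33 x 41 x 118 mm, standing on the bench to the right of the cupboard; origin at the centre of its foot. Not to be disturbed.
- bone_blank: loose squared bone blank, 22 x 85 x 13 mm, flat on the bench to the left; origin at the centre of its underside. Not to be disturbed.

How it is judged:
By the outcome, as a careful person would: the job done as asked, in the order asked, and still so for the second after the job is handed in, with the robot touching nothing.
It also fails if it takes over 61 s, if anything falls off the work surface, if the arm or the gripper's body presses on something with over 40 N, if the wrist force passes 120 N, or if a joint passes its speed limit or range.

## Working session

There is one attempt and no reset: what is moved stays moved. The work goes in short steps, Python scripts to look and compute and a shell command to move; the robot and the scene stay as the last step left them, time stands still between calls to the robot, and variables do not carry over. Pictures are saved under pics/ and viewed, about 8 in all and at most 12, crops included, and the job is handed in when it is done.

```bash
mkdir -p pics; cat > h.py <<'E'
import numpy as np, cv2
from bench import ctrl
from scipy.spatial.transform import Rotation as Ro
def save(n,f,im=None):
    im=im or ctrl.get_image(n); cv2.imwrite('pics/'+f,im['color'][:,:,::-1]); return im
def cloud(im):
    h,w=im['range_z'].shape
    u,v=np.meshgrid(np.arange(w),np.arange(h))
    p=cv2.undistortPoints(np.stack([u,v],-1).reshape(-1,1,2).astype(float),im['K'],im['distortion']).reshape(h,w,2)
    z=im['range_z'][...,None]
    return (np.concatenate([p*z,z],-1)-im['t'])@im['R']
E
python3 - <<'E'
from h import *
s=ctrl.get_state();print(s)
a=save('top','top0.png');b=save('side','side0.png')
for i in(a,b):print(i['K'].round(1).tolist(),i['R'].round(3).tolist(),(-i['R'].T@i['t']).round(3),i['distortion'])
c=np.vstack([cv2.resize(np.hstack([a['color'],b['color']]),(800,300))])
cv2.imwrite('pics/m0.png',c[:,:,::-1])
np.savez('v0.npz',a=cloud(a),ac=a['color'],b=cloud(b),bc=b['color'])
E
```

```text
{'time': 0.0, 'joint_positions': array([ 1.17013785,  0.321781  , -0.0700898 ,  1.45170058,  0.02259746,
        1.37079282, -0.05687859]), 'qd': array([ 2.08356170e-03,  1.96372128e-03, -1.57442492e-03,  4.32692751e-05,
       -8.32134625e-04,  8.83755731e-05, -4.04392231e-04]), 'joint_torque': array([-5.03824904e-04, -4.91292679e+01, -4.04128404e-01, -3.12524593e+01,
       -6.39816304e-02,  4.37782297e-02,  1.80176758e-04]), 'position': array([ 0.26165996, -0.59439108,  0.22147599]), 'tool_rot': array([-3.07246934e+00, -6.46551481e-01,  7.59323038e-04]), 'ft_force': array([ 0.47596649,  0.46097663, -0.45446057]), 'torque': array([ 0.01006343,  0.03264119, -0.00481847]), 'grip_width': 1.0035711266737999}
[[439.1, 0.0, 276.0], [0.0, 439.1, 203.5], [0.0, 0.0, 1.0]] [[-0.032, -0.999, -0.003], [-0.979, 0.032, -0.199], [0.199, -0.004, -0.98]] [0.337 0.318 1.046] [-0.06612555  0.          0.          0.          0.        ]
[[388.8, 0.0, 279.8], [0.0, 388.8, 208.6], [0.0, 0.0, 1.0]] [[-0.999, -0.034, 0.008], [-0.02, 0.383, -0.923], [0.028, -0.923, -0.384]] [0.493 1.165 0.483] [-0.1087156  0.         0.         0.         0.       ]
```

View pics/top0.png

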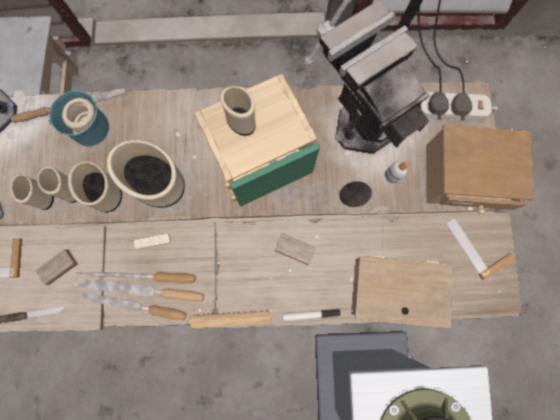

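View pics/side0.png

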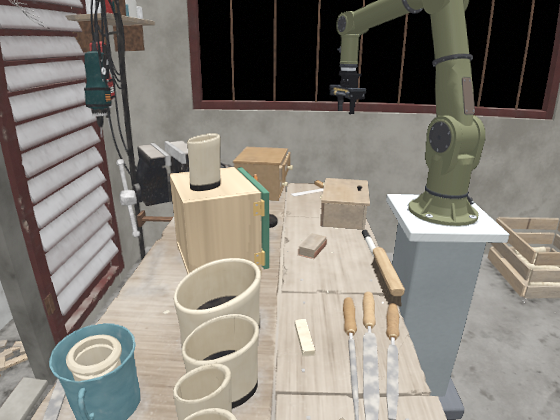

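```bash
python3 - <<'E'
from h import *
d=np.load('v0.npz');P=d['a'];C=d['ac'].astype(int)
def roi(u0,u1,v0,v1):
    m=np.zeros(P.shape[:2],bool);m[v0:v1,u0:u1]=1;return m
def rect(m,n):
    q=P[m];r=cv2.minAreaRect(q[:,:2].astype(np.float32));print(n,m.sum(),'z',np.median(q[:,2]).round(4),'c',np.round(r[0],4),'size',np.round(r[1],4),'ang',round(r[2],2));print(cv2.boxPoints(r).round(3).tolist())
z=P[...,2]
for n,(u,v) in dict(back=(200,190),front=(250,280),front2=(340,240),pl=(400,285)).items():print(n,P[v-3:v+4,u-3:u+4].reshape(-1,3).mean(0).round(4))
top=roi(185,330,70,210)&(z>.18)&(z<.222)
g=(C[...,1]-C[...,0]>25)&roi(185,330,70,210)
print('top z',np.median(z[top]))
rect(top&~g&(abs(z-np.median(z[top]))<.008),'cuptop')
rect(g,'green');rect(g&(z>.19),'greentop')
fz=P[277:284,247:254,2].mean()
bm=roi(268,322,228,268)&(z>fz+.012);rect(bm,'block');rect(bm&(z>np.median(z[bm])-.004),'blocktop')
rect(roi(130,175,230,252)&(z>fz+.006),'blank')
rect(roi(380,418,155,190)&(z>.05),'glue')
rect(roi(380,418,150,190)&(z>.1),'gluetip')
rect(roi(355,455,255,328)&(z>fz+.03),'lowbox')
rect(roi(220,260,80,135)&(z>.28),'cup')
E
```

```text
back [0.5879 0.4987 0.0056]
front [0.367  0.3802 0.0213]
front2 [ 4.553e-01  1.642e-01 -1.000e-04]
pl [0.3431 0.0631 0.1253]
top z 0.20604916841896315
cuptop 6214 z 0.2063 c [0.6629 0.3488] size [0.1793 0.199 ] ang 24.28
[[0.5400000214576721, 0.40299999713897705], [0.621999979019165, 0.22100000083446503], [0.7860000133514404, 0.29499998688697815], [0.7039999961853027, 0.47600001096725464]]
green 1771 z 0.1698 c [0.5048 0.3409] size [0.1464 0.3062] ang 72.09
[[0.3370000123977661, 0.3179999887943268], [0.628000020980835, 0.2240000069141388], [0.6729999780654907, 0.36399999260902405], [0.38199999928474426, 0.4580000042915344]]
greentop 728 z 0.2038 c [0.5048 0.3409] size [0.1464 0.3062] ang 72.09
[[0.3370000123977661, 0.3179999887943268], [0.628000020980835, 0.2240000069141388], [0.6729999780654907, 0.36399999260902405], [0.38199999928474426, 0.4580000042915344]]
block 9 z 1.0461 c [0.3367 0.3184] size [0. 0.] ang 0.0
[[0.3370000123977661, 0.3179999887943268], [0.3370000123977661, 0.3179999887943268], [0.3370000123977661, 0.3179999887943268], [0.3370000123977661, 0.3179999887943268]]
bl
[... 713 characters left out ...]
4762 0.174 ] size [0.0173 0.4012] ang 41.55
[[0.3370000123977661, 0.3179999887943268], [0.6029999852180481, 0.017999999225139618], [0.6159999966621399, 0.029999999329447746], [0.3499999940395355, 0.33000001311302185]]
lowbox 6151 z 0.0861 c [0.3422 0.1275] size [0.3773 0.1429] ang 82.69
[[0.24699999392032623, -0.050999999046325684], [0.3889999985694885, -0.0689999982714653], [0.43700000643730164, 0.3059999942779541], [0.29499998688697815, 0.3240000009536743]]
cup 649 z 0.3067 c [0.5263 0.3389] size [0.377  0.0579] ang 14.9
[[0.3370000123977661, 0.3179999887943268], [0.35199999809265137, 0.2619999945163727], [0.7160000205039978, 0.35899999737739563], [0.7009999752044678, 0.41499999165534973]]
```

```bash
python3 - <<'E'
from h import *
d=np.load('v0.npz');P=d['a'];C=d['ac'].astype(int)
def roi(u0,u1,v0,v1):
    m=np.zeros(P.shape[:2],bool);m[v0:v1,u0:u1]=1;return m&(P[...,2]<.6)
def rect(m,n):
    q=P[m];r=cv2.minAreaRect(q[:,:2].astype(np.float32));print(n,m.sum(),'z',np.median(q[:,2]).round(4),'c',np.round(r[0],4),'size',np.round(r[1],4),'ang',round(r[2],2),cv2.boxPoints(r).round(3).tolist())
z=P[...,2]
g=(C[...,1]-C[...,0]>25)&roi(185,330,70,210)
rect(g,'green');rect(g&(z>.197),'greentop')
gf=P[g&(z<.18)&(z>.04)]
c=gf[:,:2].mean(0);n=np.linalg.svd(gf[:,:2]-c)[2][1];print('face normal',n,c,np.degrees(np.arctan2(n[1],n[0])))
bm=roi(268,322,228,268)&(z>.012);rect(bm,'block');rect(bm&(z>.022),'blocktop')
rect(roi(130,175,230,252)&(z>.006),'blank')
rect(roi(380,418,155,190)&(z>.05),'glue')
rect(roi(355,455,255,328)&(z>.04),'lowbox')
rect(roi(220,260,80,135)&(z>.28),'cup')
# cupboard axes: yaw from right edge etc
top=roi(185,330,70,210)&(abs(z-.206)<.006)&~g
rect(top,'top')
q=P[top][:,:2].astype(np.float32)
for a in np.arange(22,27,.5):
    e=np.array([[np.cos(np.radians(a)),np.sin(np.radians(a))],[-np.sin(np.radians(a)),np.cos(np.radians(a))]]);w=q@e.T
    print(a,np.ptp(w,axis=0).round(4),w.min(0).round(4),w.max(0).round(4))
E
```

```text
green 1765 z 0.1694 c [0.5856 0.3148] size [0.0138 0.1913] ang 24.15 [[0.5400000214576721, 0.39899998903274536], [0.6179999709129333, 0.22499999403953552], [0.6309999823570251, 0.23000000417232513], [0.5529999732971191, 0.4050000011920929]]
greentop 648 z 0.204 c [0.5857 0.3149] size [0.0136 0.1913] ang 24.13 [[0.5400000214576721, 0.39899998903274536], [0.6190000176429749, 0.22499999403953552], [0.6309999823570251, 0.23000000417232513], [0.5529999732971191, 0.4050000011920929]]
face normal [0.91349237 0.40685587] [0.57894823 0.31564128] 24.00747784762208
block 703 z 0.0261 c [0.4372 0.2755] size [0.0853 0.0452] ang 64.66 [[0.39899998903274536, 0.24699999392032623], [0.4390000104904175, 0.22699999809265137], [0.47600001096725464, 0.30399999022483826], [0.4350000023841858, 0.3240000009536743]]
blocktop 657 z 0.0263 c [0.4371 0.2755] size [0.0851 0.0422] ang 64.56 [[0.4000000059604645, 0.2460000067949295], [0.43799999356269836, 0.2280000001192093], [0.4740000069141388, 0.3050000071525574], [0.4359999895095825, 0.3230000138282776]]
blank 338 z 0.0136 c [0.4661 0.6129] size [0.0233 0.084 
[... 987 characters left out ...]
8, 0.40299999713897705], [0.6240000128746033, 0.22200000286102295], [0.7850000262260437, 0.29499998688697815], [0.703000009059906, 0.47699999809265137]]
22.0 [0.1859 0.2038] [ 0.6526 -0.0263] [0.8385 0.1775]
22.5 [0.1843 0.2026] [ 0.654  -0.0323] [0.8384 0.1702]
23.0 [0.1827 0.2014] [ 0.6554 -0.0383] [0.8382 0.1631]
23.5 [0.1811 0.2003] [ 0.6568 -0.0444] [0.8379 0.156 ]
24.0 [0.1795 0.1993] [ 0.6581 -0.0505] [0.8376 0.1489]
24.5 [0.1779 0.1992] [ 0.6593 -0.057 ] [0.8372 0.1422]
25.0 [0.1793 0.1998] [ 0.6588 -0.0636] [0.8381 0.1362]
25.5 [0.1809 0.2012] [ 0.6583 -0.0708] [0.8391 0.1303]
26.0 [0.1824 0.2026] [ 0.6577 -0.078 ] [0.8401 0.1246]
26.5 [0.184 0.204] [ 0.657  -0.0852] [0.841  0.1188]
```

```bash
python3 - <<'E'
from h import *
d=np.load('v0.npz');s=ctrl.get_state();R=Ro.from_rotvec(s['tool_rot']).as_matrix()
q=(d['b'].reshape(-1,3)-s['position'])@R
m=(abs(q[:,0])<.15)&(abs(q[:,1])<.15)&(q[:,2]<.03)&(q[:,2]>-.3)
for a in np.arange(-.25,.03,.02):
    k=q[m&(abs(q[:,2]-a)<.01)]
    if len(k):print(a.round(2),len(k),k.min(0)[:2].round(3),k.max(0)[:2].round(3))
print(R.round(3).tolist())
E
python3 -m inch '[[-1,47,-33,0,0],[-1,47,-33,0,0],[-1,47,-33,0,0],[-1,47,-33,0,0],[-1,47,-33,0,0]]'
python3 -m inch '[[-1,47,-33,0,0],[-1,47,-33,0,0],[-1,47,-33,0,0]]'
```

```text
-0.25 85 [-0.028 -0.045] [0.039 0.006]
-0.23 89 [-0.033 -0.042] [0.036 0.018]
-0.21 91 [-0.035 -0.047] [0.039 0.017]
-0.19 77 [-0.029 -0.045] [0.035 0.005]
-0.17 96 [-0.034 -0.06 ] [0.039 0.015]
-0.15 85 [-0.026 -0.058] [0.023 0.02 ]
-0.13 90 [-0.024 -0.059] [0.028 0.018]
-0.11 170 [-0.037 -0.105] [0.04  0.094]
-0.09 166 [-0.044 -0.1  ] [0.04  0.085]
-0.07 77 [-0.04  -0.096] [0.036 0.087]
-0.05 58 [-0.018 -0.064] [0.011 0.06 ]
-0.03 38 [-0.013 -0.063] [0.011 0.056]
-0.01 38 [-0.014 -0.064] [0.009 0.053]
[[0.915, 0.403, -0.001], [0.403, -0.915, 0.002], [-0.0, -0.002, -1.0]]
time: 0.72
position: [0.4099, -0.3462, 0.218]
tool_rot: [-3.074, -0.628, 0.007]
ft_force: [0.8, -0.5, 0.7]
grip_width: 0.519
time: 1.1
position: [0.5022, -0.1945, 0.2172]
tool_rot: [-3.074, -0.627, 0.008]
ft_force: [0.4, -0.7, 0.5]
grip_width: 0.173
```

```bash

python3 -m inch '[[-1,19,-43,0,0],[-1,19,-43,0,0],[-1,19,-43,0,0],[-1,19,-43,0,0],[-1,19,-43,0,0]]' >/dev/null
python3 -m inch '[[-1,19,-43,0,0],[-1,19,-43,0,0],[-1,19,-43,0,0],[-1,0,0,0,-0.15],[-1,0,0,0,-0.15]]'
python3 -m inch '[[-1,0,0,0,-0.14],[-1,0,0,0,0]]'
```

```text
time: 2.35
position: [0.5031, 0.2007, 0.2154]
tool_rot: [-2.931, -1.107, 0.012]
ft_force: [0.7, -0.1, -0.6]
grip_width: 0.003
time: 2.6
position: [0.5023, 0.2011, 0.2146]
tool_rot: [-2.842, -1.316, 0.013]
ft_force: [0.6, 0.4, 0.2]
grip_width: 0.006
```

```bash

python3 -m inch '[[-1,39,-48,0,0],[-1,38,-48,0,0],[-1,0,0,0,0]]'
python3 -m inch '[[-1,0,0,40,0],[-1,0,0,40,0],[-1,0,0,0,0]]'; python3 -c "
from h import *
save('side','a1.png')"
```

```text
time: 2.98
position: [0.4797, 0.3227, 0.2145]
tool_rot: [-2.852, -1.295, 0.014]
ft_force: [0.7, 0.0, 0.7]
grip_width: 0.007
time: 3.35
position: [0.48, 0.3212, 0.1326]
tool_rot: [-2.859, -1.285, 0.014]
ft_force: [-0.0, -1.0, 0.4]
grip_width: 0.007
```

View pics/a1.png

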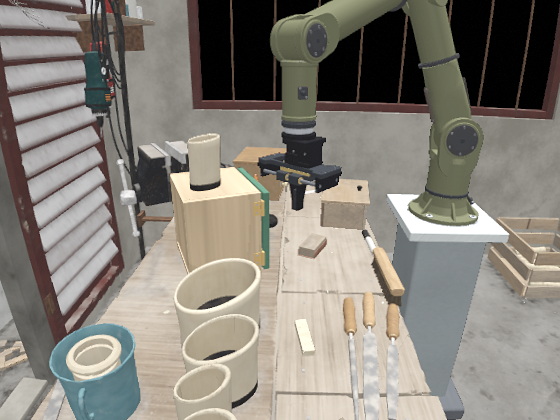

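```bash

python3 -m inch '[[-1,0,0,25,0],[-1,0,0,25,0],[-1,0,0,0,0]]'
python3 -m inch '[[-1,0,0,25,0],[-1,0,0,25,0],[-1,0,0,21,0],[-1,0,0,0,0]]'; python3 -c "
from h import *
im=ctrl.get_image('side');im['color']=np.ascontiguousarray(cv2.resize(im['color'][80:300,180:400],(800,800))[:600]);save('side','a2.png',im)"
```

```text
time: 3.78
position: [0.4858, 0.3229, 0.0902]
tool_rot: [-2.863, -1.275, -0.006]
ft_force: [0.3, -0.4, -0.2]
grip_width: 0.009
time: 4.28
position: [0.4932, 0.3258, 0.0267]
tool_rot: [-2.867, -1.268, -0.028]
ft_force: [0.4, -0.4, 0.2]
grip_width: 0.005
```

View pics/a2.png

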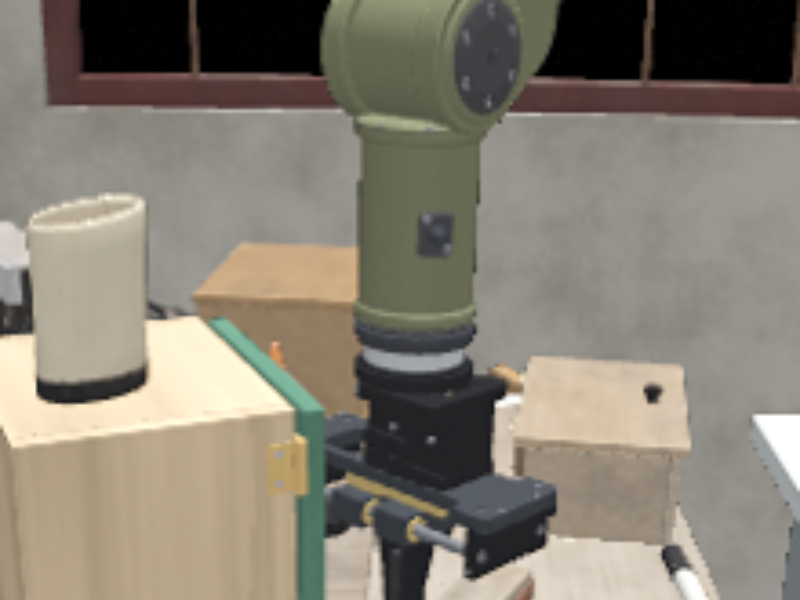

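```bash
python3 -c "
from h import *
s=ctrl.get_state();print(s['joint_positions'].round(3),Ro.from_rotvec(s['tool_rot']).as_matrix().round(3).tolist())"
python3 -m inch '[[-1,-6,-8,0,0],[-1,0,0,0,0]]'; python3 -c "
from h import *
s=ctrl.get_state();print(s['joint_positions'].round(3))"
```

```text
[-1.000e-03  4.680e-01 -7.600e-01  1.800e+00  3.760e-01  1.002e+00
 -1.645e+00] [[0.673, 0.74, 0.015], [0.74, -0.673, 0.015], [0.021, 0.002, -1.0]]
time: 4.58
position: [0.4842, 0.3287, 0.0298]
tool_rot: [-2.866, -1.267, -0.036]
ft_force: [0.9, -0.5, 0.1]
grip_width: 0.002
[-1.000e-03  4.510e-01 -7.680e-01  1.818e+00  3.680e-01  9.950e-01
 -1.654e+00]
```

```bash

python3 -m inch '[[-1,-3,0,10,0],[-1,-3,0,8,0],[-1,0,0,0,0]]'; python3 -c "
from h import *
s=ctrl.get_state();print(s['joint_positions'].round(3),s['ft_force'].round(2))"
```

```text
time: 4.95
position: [0.4805, 0.3241, 0.011]
tool_rot: [-2.867, -1.268, -0.037]
ft_force: [-0.2, -1.3, 0.6]
grip_width: 0.005
[-0.005  0.464 -0.757  1.845  0.386  0.958 -1.666] [-0.23 -1.29  0.59]
```

```bash

python3 -m inch '[[-1,-10,0,0,0],[-1,-10,0,0,0],[-1,-10,0,0,0]]'
python3 -m inch '[[-1,-10,0,1,0],[-1,-10,0,1,0],[-1,-10,0,1,0]]'; python3 -c "
from h import *
save('top','a3.png')"
```

```text
time: 5.32
position: [0.4596, 0.3012, 0.0104]
tool_rot: [-2.866, -1.268, -0.039]
ft_force: [0.3, 0.3, 0.1]
grip_width: 0.003
time: 5.7
position: [0.4382, 0.2771, 0.0067]
tool_rot: [-2.867, -1.267, -0.04]
ft_force: [0.5, 0.3, 1.2]
grip_width: 0.001
```

View pics/a3.png

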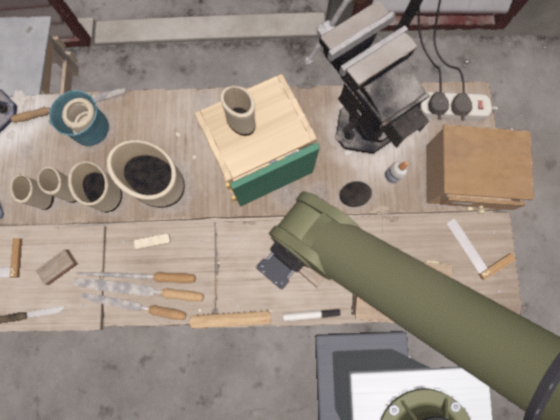

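```bash

python3 -m inch '[[-1,-10,0,-1,0],[-1,-10,0,0,0],[-1,-10,0,0,0],[-1,-10,0,0,0]]'; python3 -c "
from h import *
im=ctrl.get_image('side');P=cloud(im);C=im['color'];
m=(P[...,2]>.018)&(P[...,2]<.035)&(P[...,0]>.28)&(P[...,0]<.5)&(P[...,1]>.12)&(P[...,1]<.34)
q=P[m];print(len(q),cv2.boxPoints(cv2.minAreaRect(q[:,:2].astype('f'))).round(3).tolist())
im['color']=np.ascontiguousarray(cv2.resize(im['color'][160:280,240:400],(800,600)));save('side','a4.png',im)"
```

```text
time: 6.25
position: [0.4086, 0.2447, 0.0064]
tool_rot: [-2.867, -1.268, -0.038]
ft_force: [-0.4, 0.7, 0.7]
grip_width: 0.003
363 [[0.24699999392032623, 0.14499999582767487], [0.3880000114440918, 0.11100000143051147], [0.421999990940094, 0.2549999952316284], [0.28200000524520874, 0.289000004529953]]
```

View pics/a4.png

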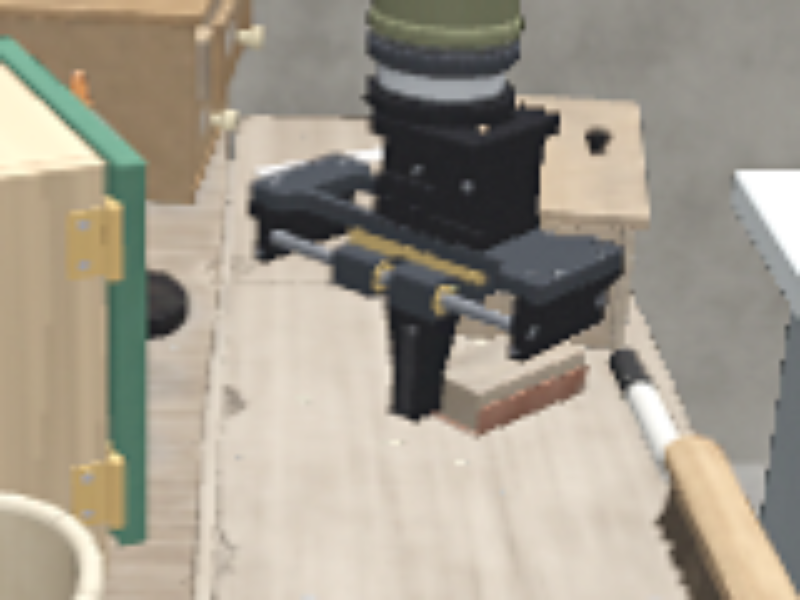

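```bash

python3 -m inch '[[-1,15,0,-3,0],[-1,10,0,-40,0],[-1,5,0,-60,0],[-1,0,0,-60,0],[-1,0,0,-45,0]]'
python3 -m inch '[[-1,30,40,0,0.15],[-1,30,40,0,0.15],[-1,30,40,0,0.1],[-1,0,0,0,0]]'
python3 -c "
from h import *
im=ctrl.get_image('top');P=cloud(im);C=im['color'];np.savez('v1.npz',P=P,C=C)
u,v=np.meshgrid(np.arange(560),np.arange(420))
m=(P[...,2]>.014)&(P[...,2]<.035)&(P[...,0]>.3)&(P[...,0]<.5)&(P[...,1]>.12)&(P[...,1]<.36)
n,l,st,c=cv2.connectedComponentsWithStats(m.astype('uint8'))
H=np.array([.5548,.4115])
for i in range(1,n):
  if st[i,4]>80:
    q=P[l==i];b=cv2.boxPoints(cv2.minAreaRect(q[:,:2].astype('f')));print(st[i],b.round(3).tolist(),'mindist',np.linalg.norm(q[:,:2]-H,axis=1).min())
save('top','a5.png',im)"
```

```text
time: 6.92
position: [0.4254, 0.2655, 0.2193]
tool_rot: [-2.864, -1.269, -0.028]
ft_force: [0.3, 0.2, -0.2]
grip_width: 0.006
time: 7.42
position: [0.5809, 0.233, 0.2315]
tool_rot: [-3.059, -0.654, -0.055]
ft_force: [-0.1, -0.1, -0.3]
grip_width: 0.01
[303 263  39  39 731] [[0.3100000023841858, 0.2029999941587448], [0.33899998664855957, 0.16899999976158142], [0.40400001406669617, 0.2240000069141388], [0.375, 0.2590000033378601]] mindist 0.2367045588300128
```

View pics/a5.png

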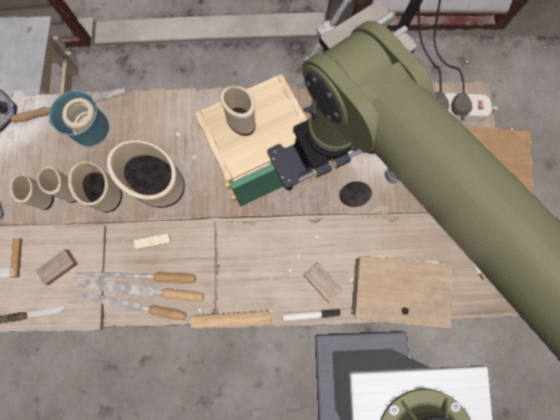

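```bash

python3 -m inch '[[-1,-8,3,20,0],[-1,-2,0,22,0],[-1,-2,0,20,0],[-1,0,0,0,0]]'
python3 -c "
from h import *
s=ctrl.get_state();p=s['position'];print(Ro.from_rotvec(s['tool_rot']).as_matrix().round(3).tolist(),p[0]*.912+p[1]*.41,-.41*p[0]+.912*p[1])"
```

```text
time: 7.98
position: [0.5685, 0.2357, 0.1695]
tool_rot: [-3.049, -0.673, -0.056]
ft_force: [0.4, 0.5, 0.3]
grip_width: 0.002
[[0.907, 0.421, 0.031], [0.42, -0.907, 0.026], [0.039, -0.01, -0.999]] 0.6151223677048164 -0.018120844564974925
```

```bash

python3 -m inch '[[-1,10,10,0,0],[-1,10,2,0,0],[-1,4,0,0,0],[-1,0,0,0,0]]'
python3 -m inch '[[-1,3,0,0,0],[-1,0,0,0,0]]'
python3 -m inch '[[-1,3,0,0,0],[-1,0,0,0,0]]'
```

```text
time: 8.48
position: [0.599, 0.2368, 0.1738]
tool_rot: [-3.048, -0.674, -0.064]
ft_force: [0.6, -0.3, 0.4]
grip_width: 0.008
time: 8.72
position: [0.6015, 0.2383, 0.174]
tool_rot: [-3.048, -0.675, -0.064]
ft_force: [-1.0, -0.3, 0.2]
grip_width: 0.002
time: 8.98
position: [0.6026, 0.2386, 0.174]
tool_rot: [-3.05, -0.675, -0.057]
ft_force: [-3.7, -1.5, 1.8]
grip_width: 0.005
```

```bash

python3 -m inch '[[-1,3,0,0,0],[-1,0,0,0,0]]'
python3 -m inch '[[-1,3,0,0,0],[-1,0,0,0,0]]'
python3 -m inch '[[-1,3,0,0,0],[-1,0,0,0,0]]'
```

```text
time: 9.22
position: [0.6039, 0.239, 0.174]
tool_rot: [-3.051, -0.675, -0.051]
ft_force: [-3.4, -2.3, 2.9]
grip_width: 0.005
time: 9.48
position: [0.6054, 0.2396, 0.174]
tool_rot: [-3.053, -0.676, -0.046]
ft_force: [-2.8, -2.3, 1.7]
grip_width: 0.005
time: 9.72
position: [0.6061, 0.2398, 0.174]
tool_rot: [-3.055, -0.677, -0.038]
ft_force: [-4.4, -2.2, 2.6]
grip_width: 0.006
```

```bash

python3 -m inch '[[-1,4,0,0,0],[-1,0,0,0,0]]'
python3 -m inch '[[-1,4,0,0,0],[-1,0,0,0,0]]'
```

```text
time: 9.98
position: [0.6059, 0.2397, 0.1741]
tool_rot: [-3.058, -0.678, -0.024]
ft_force: [-3.0, -1.9, 2.1]
grip_width: 0.009
time: 10.22
position: [0.6058, 0.2397, 0.1741]
tool_rot: [-3.061, -0.679, -0.01]
ft_force: [-3.5, -2.1, 1.5]
grip_width: 0.002
```

```bash

python3 -m inch '[[-1,6,0,0,0]]'
python3 -m inch '[[-1,8,0,0,0]]'
```

```text
time: 10.35
position: [0.6064, 0.2399, 0.1741]
tool_rot: [-3.065, -0.681, 0.009]
ft_force: [-24.0, -12.7, 16.3]
grip_width: 0.004
time: 10.48
position: [0.6063, 0.2397, 0.1741]
tool_rot: [3.061, 0.681, -0.039]
ft_force: [-30.1, -15.5, 18.9]
grip_width: 0.003
```

```bash

python3 -m inch '[[-1,-50,0,0,0],[-1,-50,0,0,0],[-1,-30,0,0,0],[-1,0,0,-40,0],[-1,0,0,0,0]]'
python3 -c "
from h import *
im=ctrl.get_image('side');np.savez('v2.npz',P=cloud(im),C=im['color']);save('side','a6.png',im)"
```

```text
time: 11.1
position: [0.4897, 0.1855, 0.2156]
tool_rot: [3.065, 0.682, -0.025]
ft_force: [0.9, 0.3, 0.0]
grip_width: 0.008
```

View pics/a6.png

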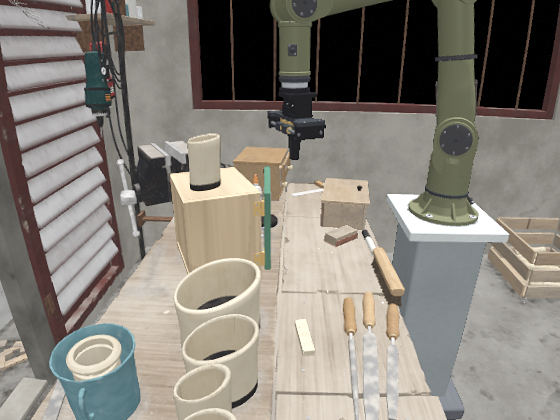

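```bash

python3 -m inch '[[-1,0,40,-10,0],[-1,40,40,0,0],[-1,40,40,0,0],[-1,30,0,0,0],[-1,0,0,0,0]]'
python3 -c "
from h import *
im=ctrl.get_image('top');P=cloud(im);C=im['color'].astype(int)
g=(C[...,1]-C[...,0]>25)&(P[...,2]>.196)&(P[...,2]<.215)&(P[...,0]>.3)&(P[...,0]<.7)&(P[...,1]>.12)&(P[...,1]<.5)
r=cv2.minAreaRect(P[g][:,:2].astype('f'));b=cv2.boxPoints(r);print(g.sum(),r,b.round(3).tolist())
save('top','a7.png',im)"
```

```text
time: 11.78
position: [0.646, 0.1222, 0.2162]
tool_rot: [3.064, 0.684, -0.027]
ft_force: [-0.5, 1.0, 0.7]
grip_width: 0.007
682 ((0.5506519675254822, 0.30963680148124695), (0.013974843546748161, 0.19178922474384308), 3.8089444637298584) [[0.5370000004768372, 0.4050000011920929], [0.550000011920929, 0.21299999952316284], [0.5640000104904175, 0.21400000154972076], [0.5509999990463257, 0.4059999883174896]]
```

View pics/a7.png

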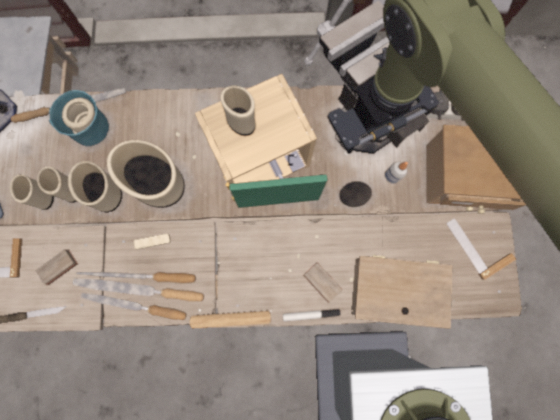

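```bash

python3 -m inch '[[-1,-12,-30,0,0],[-1,-11,-28,0,0],[-1,0,0,24,0],[-1,0,0,24,0],[-1,0,0,0,0]]'

```

```text
time: 12.45
position: [0.5942, 0.1638, 0.1663]
tool_rot: [3.059, 0.684, -0.028]
ft_force: [-0.8, -0.3, 0.2]
grip_width: 0.011
```

```bash

python3 -m inch '[[-1,12,-28,0,0],[-1,12,-27,0,0],[-1,0,0,0,0]]'

```

```text
time: 12.82
position: [0.5931, 0.2239, 0.1686]
tool_rot: [3.058, 0.681, -0.023]
ft_force: [0.3, 0.1, 0.2]
grip_width: 0.007
```

```bash

python3 -m inch '[[-1,-11,-7,0,0],[-1,-11,-7,0,0],[-1,-11,-7,0,0]]'
python3 -m inch '[[-1,-10,-7,0,0],[-1,-10,-7,0,0],[-1,-10,-7,0,0]]'

```

```text
time: 13.2
position: [0.5533, 0.2258, 0.1699]
tool_rot: [3.057, 0.674, -0.021]
ft_force: [0.5, -0.2, -0.2]
grip_width: 0.004
time: 13.58
position: [0.5145, 0.2317, 0.1705]
tool_rot: [3.057, 0.672, -0.02]
ft_force: [-0.3, 0.2, -0.7]
grip_width: 0.007
```

```bash

python3 -m inch '[[-1,-9,-11,0,0],[-1,-9,-11,0,0],[-1,-9,-11,0,0],[-1,-9,-11,0,0]]'
python3 -m inch '[[-1,-5,-11,0,0],[-1,-5,-11,0,0],[-1,-5,-11,0,0],[-1,-5,-11,0,0],[-1,0,0,0,0]]'
python3 -c "
from h import *
im=ctrl.get_image('side')
save('side','a8.png',im)"
```

```text
time: 14.08
position: [0.4596, 0.2584, 0.1708]
tool_rot: [3.057, 0.673, -0.019]
ft_force: [1.2, -0.2, 0.7]
grip_width: 0.004
time: 14.7
position: [0.4193, 0.2934, 0.1708]
tool_rot: [3.056, 0.676, -0.019]
ft_force: [0.5, 0.4, 0.4]
grip_width: 0.003
```

View pics/a8.png

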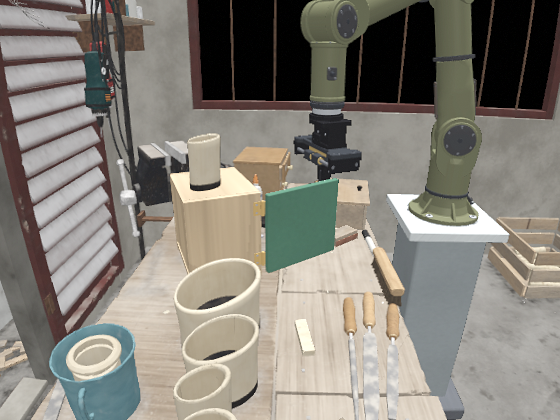

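Door is following (green panel at 265–338, 180–270). I'll go a bit further, then measure its angle from the side view depth.

```bash
cat > ang.py <<'E'
from h import *
for n in('side','top'):
    im=ctrl.get_image(n);P=cloud(im);C=im['color'].astype(int)
    g=(C[...,1]-C[...,0]>25)&(P[...,2]>.03)&(P[...,2]<.2 if n=='side' else abs(P[...,2]-.204)<.008)&(P[...,0]>.3)&(P[...,0]<.66)&(P[...,1]>.2)&(P[...,1]<.5)
    q=P[g][:,:2]
    if len(q)<30: print(n,len(q));continue
    l=cv2.fitLine(q.astype('f'),cv2.DIST_HUBER,0,.001,.001).ravel()
    a=np.degrees(np.arctan2(l[1],l[0]))%180
    print(n,len(q),'door dir',a,'opening deg',(114.2-a)%180)
E
python3 -m inch '[[-1,-3,-9,0,0],[-1,-3,-9,0,0],[-1,0,0,0,0]]'
python3 ang.py
```

```text
time: 15.12
position: [0.4066, 0.307, 0.1706]
tool_rot: [3.057, 0.673, -0.019]
ft_force: [-0.8, -0.1, 0.5]
grip_width: 0.005
side 5092 door dir 31.488361 opening deg 82.71164
top 242 door dir 31.014063 opening deg 83.185936
```

```bash

python3 -m inch '[[-1,-1,-8,0,0],[-1,-1,-8,0,0],[-1,0,-6,0,0],[-1,0,0,0,0]]'
python3 ang.py
```

```text
time: 15.72
position: [0.3957, 0.3266, 0.1703]
tool_rot: [3.057, 0.67, -0.019]
ft_force: [0.5, 0.8, 0.3]
grip_width: 0.003
side 5481 door dir 25.020552 opening deg 89.17944
top 196 door dir 25.103765 opening deg 89.09623
```

```bash

python3 -m inch '[[-1,0,-3,0,0],[-1,0,0,0,0]]'
python3 -m inch '[[-1,0,20,0,0],[-1,0,30,0,0],[-1,0,20,-30,0],[-1,0,20,-50,0],[-1,0,0,-30,0]]'
python3 -m inch '[[-1,20,40,0,0],[-1,20,40,0,0],[-1,20,40,0,0],[-1,20,40,0,0],[-1,0,0,0,0]]'
python3 ang.py; python3 - <<'E'
from h import *
im=ctrl.get_image('top');P=cloud(im);d=np.load('v0.npz')['a']
def roi(P,u0,u1,v0,v1,z0,z1):
    q=P[v0:v1,u0:u1].reshape(-1,3);return q[(q[:,2]>z0)&(q[:,2]<z1)]
for n,a in dict(cup=(220,260,80,135,.28,.5),blank=(130,175,230,252,.006,.05),glue=(380,418,155,190,.05,.14),block=(295,350,258,306,.014,.035)).items():
    for Q in(d,P):
        q=roi(Q,*a)[:,:2]
        if len(q)>5:print(n,len(q),q.mean(0).round(4),np.linalg.norm(q-[.5548,.4115],axis=1).min().round(3))
save('top','a9.png',im)
E
```

```text
time: 16.08
position: [0.395, 0.3285, 0.1702]
tool_rot: [3.057, 0.667, -0.019]
ft_force: [-0.7, 0.5, -0.1]
grip_width: 0.004
time: 16.7
position: [0.4334, 0.2443, 0.2814]
tool_rot: [3.056, 0.667, -0.028]
ft_force: [0.6, 1.2, -0.2]
grip_width: 0.008
time: 17.32
position: [0.5792, 0.1287, 0.2857]
tool_rot: [3.055, 0.665, -0.015]
ft_force: [0.7, 0.4, -0.5]
grip_width: 0.007
side 5505 door dir 24.494661 opening deg 89.70534
top 592 door dir 24.782082 opening deg 89.417915
cup 643 [0.6749 0.3785] 0.098
cup 647 [0.675  0.3786] 0.098
blank 338 [0.4653 0.6121] 0.179
blank 337 [0.4654 0.6123] 0.179
glue 272 [0.6025 0.0332] 0.368
glue 273 [0.6023 0.0335] 0.368
block 65 [0.4092 0.2561] 0.196
block 725 [0.3564 0.2142] 0.237
```

View pics/a9.png

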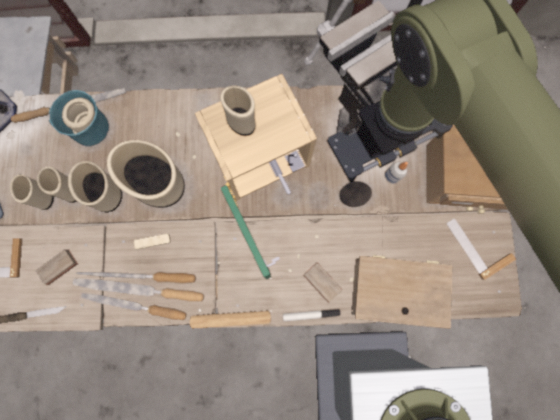

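```bash
python3 -c "
from bench import ctrl
print(ctrl.close_job())"
```

```text
the job is handed in; nothing more can be done
None
```

The cupboard door now stands wide open and square to the cupboard, and the job is handed in at about 17.5 s of the 61 s allowed.

1. **Sanding block:** I slid it out of the door's swing with the shut fingertips. Its nearest corner is now 237 mm from the hinge, while the door's free edge runs at 199 mm. It turned a little more than planned during the push.
2. **Catch:** I pressed the free side of the door until the catch let go, then drew the hand away. The spring threw the door ajar by itself to about 20° (0.36 rad).
3. **Swing:** I put a finger behind the free edge and swung the door open with almost no force.

**Last checks:**
- The two cameras put the door at 89.7° and 89.4°, so they differ by 0.3°.
- The cup, glue bottle and bone blank are where they were, within 0.3 mm.
- The hand was clear of everything, and the force readings were only noise.

**Harder press than needed:** the readings between small presses stayed around 4–5 N, so I gave two firmer rows once the door was on its stop. The wrist force then reached about 39 N, when 6–9 N should have been enough. That was fingertip contact and far below the 120 N wrist limit, but heavier than "push lightly" asks.

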